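Check a press return spring on the lever tester and sort it

TASK

Check the block press's return spring that stands on the yellow block: stand it upright in the centring rim of the spring tester's plate, pull the lever down until the dial needle is on the green line (15 N) and hold it there for about a second, never letting the needle reach the red zone (20 N). See whether the yellow pointer then stays above the red mark on the upright scale (a sound spring) or sinks below it (a soft one); swing the lever back up and stand the spring upright in the green tray if it is sound, in the red tray if it is soft. The other spring keeps standing on the blue block for its turn; do not knock the other things on the table about.

Things in the scene. Friction and masses are not known exactly. Their poses are not given: they have to be found in the camera images.
- spring_1: Steel compression spring, upright: 33 mm across, 70 mm long, 48 g. Origin: centre of its underside, z up. May be gripped round its side 10 to 60 mm above its underside; gives only along its axis. One of the two look-alikes is sound, the other soft (not told which): 15 N shortens them by about 19 mm or 33 mm. Which stands on which block varies.
- spring_2: Steel compression spring, upright: 33 mm across, 70 mm long, 48 g. Origin: centre of its underside, z up. May be gripped round its side 10 to 60 mm above its underside; gives only along its axis. One of the two look-alikes is sound, the other soft (not told which): 15 N shortens them by about 19 mm or 33 mm. Which stands on which block varies.
- yellow_block_top (a point): Centre of the top face of the yellow-topped wooden printing block, 85 x 85 mm, 22 mm high, fixed: on it stands the spring to be checked.
- blue_block_top (a point): Centre of the top face of the blue-topped wooden printing block, 85 x 85 mm, 22 mm high, fixed: on it stands the spring that is left alone.
- tester: Green base of the lever spring tester, fixed: y -105 to +165 mm, x -50 to +125 mm, 28 mm high. Origin on the table under the centre of its round plate, z up. The lever hinges in a fork at y = +120 mm (124 mm high, x -28 to +28 mm) and swings in the plane x = 0: level, it lies over the plate and reaches to y = -110 mm; raised, it stands over the fork. Counterweight behind the hinge, to y = +191 mm.
- seat (a point): Centre of the top face of the tester's round steel plate (60 mm across), 40 mm above the table unloaded; a raised centring rim, 40 mm inside diameter, 48 mm outside, 5 mm high, surrounds it. The plate rests on springs and sinks 1 mm for each 3 N (5 mm at 15 N).
- pivot (a point): Point on the lever's hinge axis (x = 0, y = +120 mm in the tester's frame, 101.7 mm above the table). The hinge axis is parallel to the tester's x axis.
- lever (a joint): Lever angle (rad): 0 level, pointer exactly at the red mark; positive: pointer above the mark, up to 1.75 (just past upright, clear of the plate); down to -0.35. It stays by friction where it is left (1 to 2 N at the handle moves it). Its swivelling foot meets a seated, unloaded spring at about 0.25 rad. 15 N is reached above 0 with a sound spring, below 0 with a soft one.
- grip (a point): Middle of the lever's red revolving handle: a round bar 22 mm thick, 80 mm long, parallel to the tester's x axis, 230 mm from the hinge axis, its middle 56 mm from the lever's plane towards the tester's -x. It turns freely on its spindle, so it can be pinched from above and led along its circle about the hinge with the hand kept upright.
- dial (a joint): Angle of the dial's red needle (rad), clockwise: 0.2 rad for each newton on the plate; 3.0 is the green line (15 N), 4.0 the start of the red zone (20 N). Zero points to the tester's -x. Fine ticks each 1 N, long ones each 5 N. The dial lies face up at the tester's x = +80 mm, y = 0: 80 mm across, 41 mm high.
- pointer (a point): Tip of the lever's yellow pointer, 216 mm from the hinge axis, which passes along the outer edge of the upright length scale.
- mark (a point): The red reference mark on the outer edge of the upright length scale (16 mm wide, 136 mm high, at the tester's x = +22 mm, y = -86 mm); the pointer is level with it when the lever is level.
- foot: Swivelling steel foot under the lever, 120 mm from the hinge axis: a disc 42 mm across, 6 mm thick. Origin on its pin, 22 mm above its underside.
- green_tray_in (a point): Centre of the inner floor of the green tray for sound springs: 100 x 100 mm outside, walls 5 mm thick and 18 mm high, floor 5 mm thick, fixed to the table. Its place and the red tray's may be swapped.
- red_tray_in (a point): Centre of the inner floor of the red tray for soft springs, the same size, fixed to the table.
- print_arch: Bystander: half-ring wooden printing shape with a blue face, 72 mm across, 19 mm high.
- print_cross: Bystander: cross-shaped wooden printing shape with a red face, 60 mm across, 19 mm high.
- print_disc: Bystander: round wooden printing shape with a black face, 52 mm across, 19 mm high.
- print_bar: Bystander: wooden printing bar with a yellow face, 62 x 22 mm, 19 mm high.
- ink_pot: Bystander: small closed blue ink pot with a white cap, 42 mm across, 45 mm high.

How it is judged:
By the outcome, as a careful person would: the job done as asked, in the order asked, and still so for the second after the job is handed in, with the robot touching nothing.
It also fails if it takes over 72 s, if anything falls off the work surface, if the arm or the gripper's body presses on something with over 40 N, if the wrist force passes 120 N, or if a joint passes its speed limit or range.

ROBOT

A 7-joint arm with a two-finger parallel gripper is mounted at the origin on the work surface. World frame = base frame: x ahead of the robot, y to its left, z up, the work surface at z = 0. Lengths are in m, angles in degrees, forces in N, time in s.
With the tool pointing down it reaches from about 0.4 to 0.875 m from the base axis. Payload 4.4 kg.
Tool frame: the origin (TCP) lies midway between the tips of the shut fingers; the grasp point (between the pads) lies 19 mm behind it; x points along the fingers, y is the direction in which the jaws open and shut, and the axes are right-handed (so a half turn about x gives the same grasp; the last joint's range is limited). The gripper opens to 85 mm and grips with 20 to 120 N. Pads are 22 mm wide; open, the fingers measure 114 mm over their backs; the gripper's body (76 mm by 85 mm) begins 54 mm behind the grasp point. The pads swing forward as they close: fully open they stand 13 mm farther back than shut.
Start: joints at [-70.348, 36.005, 2.206, 86.941, -1.547, 57.084, -1.146], TCP at [0.258, 0.596, 0.202] pointing down, gripper open.
Joint ranges: [-175.42, 175.42], [-21.48, 121.26], [-71.46, 75.88], [10.55, 141.38], [-63.04, 243.04], [13.31, 113.54], [-168.57, 168.57]. Speed limits (degrees/s): [147.25, 147.25, 180, 180, 180, 180, 180].

INTERFACE

Orientations are given as [roll, pitch, yaw] about the fixed x, y, z axes, in that order (R = Rz(yaw) Ry(pitch) Rx(roll)).
In Python, from cell import arm, cams gives the robot as it stands. The module is installed in compiled form; this text tells all that it offers. Calls block until the motion is done:
- arm.goto(position, orientation): joint-space move of the TCP to a pose.
- arm.line_to(position, orientation=None, rate=0.15, stop_force=None): straight line of the TCP; orientation=None keeps the orientation; rate is the mean speed in m/s. With stop_force (N) it stops when the force on the tool has changed by that much, and returns True; else False.
- arm.movej(angles): joint-space move.
- arm.gripper_open() and arm.close_gripper(force=None): open the fingers fully, or close them until they stop; force is the grip in N (None keeps the last).
- arm.dwell(seconds).
- arm.ik(position, orientation): joint angles nearest the present ones, or None.
- arm.sense(): the state.
- cams.capture(name): name is "scene" or "top"; returns a dict with "image" (400x640x3 uint8, red, green, blue), "intrinsics" (3x3 intrinsics, pixels), "distortion" ([k1, k2, p1, p2, k3] as OpenCV has them; the pictures are not rectified), "R" (3x3) and "t" (3): a world point X has camera coordinates R X + t. Camera axes: x right, y down, z forward; pixel columns grow to the right and rows downward; lengths in m; the calibration is good to about 2 mm. A picture is of the moment at which its call begins. There is no depth.
A pose or a line that the arm cannot do raises arm.PlanningError and nothing moves.
- arm.hand_in(): hands the job in, once; it reports no verdict.
The state is a dict: "t": time; "joint_pos": joint angles; "qd": joint speeds; "joint_torque": joint torques, N m; "eef_pos": TCP position; "tcp_rot": TCP orientation; "wrist_force": force on the tool from outside, world axes, zero at the start; "wrist_torque": the same for the moment, N m; "finger_gap": finger opening in m.
Only numpy, scipy, OpenCV 4.12 (cv2) and the standard library are available. Lean on these libraries where they do the work, as an engineer would, in place of code of your own. Each camera call takes 0.05 s, during which the arm holds its last target.

## Working session

There is one attempt and no reset: what is moved stays moved. The work goes in short steps, each a Python script; the robot and the scene stay as the last script left them, time stands still between calls to the robot, and variables do not carry over. Pictures are saved under pics/ and viewed, and the job is handed in when it is done.

```bash
mkdir -p pics; ls; python3 - <<'E'
from cell import arm,cams
import cv2,pickle
s=arm.sense();print(s)
for n in("scene","top"):
    c=cams.capture(n);pickle.dump(c,open(f"pics/{n}0.pkl","wb"))
    cv2.imwrite(f"pics/{n}0.png",c["image"][:,:,::-1])
    print(n,c["intrinsics"],c["distortion"],c["R"],c["t"])
E
```

```text
pics
{'t': 0.0, 'joint_pos': array([-70.34717478,  36.060519  ,   2.20407682,  86.9965183 ,
        -1.54515645,  57.08451447,  -1.14756612]), 'qd': array([-0.03454655,  0.09868311, -0.06122684,  0.09164138,  0.07611566,
        0.0408571 , -0.04885223]), 'joint_torque': array([-1.59652707e-03, -5.63399041e+01,  1.22564189e+00, -1.93454182e+01,
        1.10268433e-02,  1.03339533e-02,  1.97665747e-05]), 'eef_pos': array([0.25810697, 0.59580063, 0.20096863]), 'tcp_rot': array([ -87.94647842,   89.88815883, -111.37125651]), 'wrist_force': array([ 0.40099225,  0.22264501, -0.49733938]), 'wrist_torque': array([0.02686837, 0.0289339 , 0.02419365]), 'finger_gap': 0.08558850919555067}
scene [[371.34374143   0.         319.45732859]
 [  0.         371.34374143 201.28435295]
 [  0.           0.           1.        ]] [-0.06737432  0.          0.          0.          0.        ] [[-0.00781239  0.99987472 -0.0137666 ]
 [ 0.79225373 -0.00221109 -0.61018779]
 [-0.61014178 -0.01567367 -0.7921372 ]] [-0.00471968 -0.38794731  1.37410978]
top [[426.62530506   0.         320.72730653]
 [  0.         426.62530506 198.58493549]
 [  0.           0.           1.        ]] [0.0079916 0.        0.        0.        0.       ] [[ 0.01468144 -0.99986199 -0.00777564]
 [-0.98738453 -0.01327119 -0.15778361]
 [ 0.15765864  0.00999404 -0.9874431 ]] [-0.00710358  0.56938273  0.96513105]
```

View pics/scene0.png

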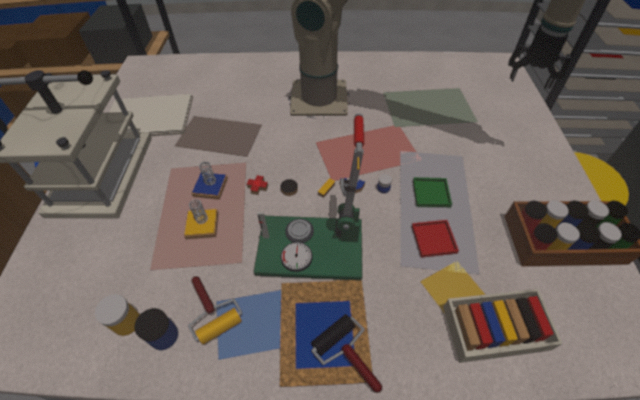

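View pics/top0.png

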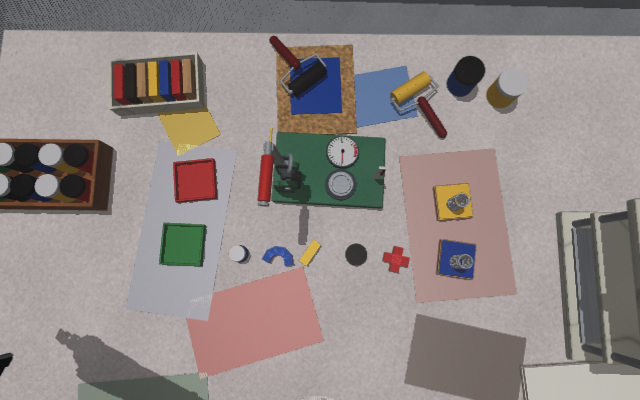

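```bash
cat > h.py <<'E'
import numpy as np,cv2,pickle
def load(f): return pickle.load(open(f,"rb"))
def onplane(c,px,z):
    p=cv2.undistortPoints(np.array(px,float).reshape(-1,1,2),c["intrinsics"],c["distortion"]).reshape(-1,2)
    d=np.c_[p,np.ones(len(p))]@c["R"]; o=-c["R"].T@c["t"]
    return o+d*((z-o[2])/d[:,2])[:,None]
def proj(c,X):
    r,_=cv2.Rodrigues(c["R"]); return cv2.projectPoints(np.array(X,float).reshape(-1,1,3),r,c["t"],c["intrinsics"],c["distortion"])[0].reshape(-1,2)
def ray(c,px):
    p=cv2.undistortPoints(np.array(px,float).reshape(-1,1,2),c["intrinsics"],c["distortion"]).reshape(2)
    d=np.r_[p,1]@c["R"]; return -c["R"].T@c["t"], d/np.linalg.norm(d)
def tri(c1,p1,c2,p2):
    A=np.zeros((3,3));b=np.zeros(3);L=[]
    for c,p in((c1,p1),(c2,p2)):
        o,d=ray(c,p);M=np.eye(3)-np.outer(d,d);A+=M;b+=M@o;L.append((M,o))
    X=np.linalg.solve(A,b); return X,[np.linalg.norm(M@(X-o)) for M,o in L]
def crop(c,x0,y0,x1,y1,k,fn):
    im=cv2.resize(c["image"][y0:y1,x0:x1,::-1],None,fx=k,fy=k,interpolation=cv2.INTER_CUBIC);cv2.imwrite(fn,im)
E
python3 - <<'E'
from h import *
T=load("pics/top0.pkl");S=load("pics/scene0.pkl")
crop(T,230,120,400,260,4.5,"pics/t_tester.png");crop(T,400,170,500,290,5,"pics/t_spr.png");crop(S,150,150,250,250,6,"pics/s_spr.png");crop(S,240,110,400,290,3.3,"pics/s_tester.png")
for n,c in(("top",T),("scene",S)):
    hsv=cv2.cvtColor(c["image"],cv2.COLOR_RGB2HSV)
    for col,lo,hi in(("green",(45,90,30),(85,255,255)),("red",(0,150,90),(6,255,255)),("red2",(174,150,90),(180,255,255)),("yellow",(20,150,90),(32,255,255)),("blue",(105,150,50),(125,255,255))):
        m=cv2.inRange(hsv,lo,hi)
        for q in cv2.findContours(m,cv2.RETR_EXTERNAL,cv2.CHAIN_APPROX_NONE)[0]:
            a=cv2.contourArea(q)
            if a>150:
                r=cv2.minAreaRect(q);print(n,col,a,[np.round(v,1) for v in r])
E
```

```text
top green 1615.0 [array([181.1, 244. ]), array([41.7, 42.1]), np.float64(4.4)]
top green 3909.0 [array([329.5, 169.2]), array([107.6,  68.9]), np.float64(2.7)]
top red 307.5 [array([395.9, 258.8]), array([22.1, 21.6]), np.float64(59.0)]
top red 1274.0 [array([194.3, 179.6]), array([39.4, 40.7]), np.float64(84.8)]
top red 457.5 [array([265.3, 177.5]), array([11.1, 45.9]), np.float64(5.0)]
top red 263.0 [array([118.,  81.]), array([ 8., 34.]), np.float64(0.0)]
top red 238.0 [array([175. ,  76.5]), array([33.,  8.]), np.float64(90.0)]
top yellow 178.5 [array([309.7, 252.5]), array([ 8.1, 25. ]), np.float64(34.7)]
top yellow 672.5 [array([453.7, 200.9]), array([32.6, 34. ]), np.float64(85.2)]
top yellow 473.5 [array([411.6,  86.9]), array([13.7, 39.3]), np.float64(57.1)]
top yellow 276.5 [array([152.7,  81.3]), array([40.3,  9.8]), np.float64(85.2)]
top blue 214.5 [array([278. , 254.8]), array([28.6, 15.5]), np.float64(9.5)]
top blue 601.5 [array([457.2, 259.1]), array([33.5, 32.4]), np.float64(8.1)]
top blue 236.5 [array([163.6,  77.5]), array([33.2,  8.2]), np.float64(88.0)]
top blue 1
[... 645 characters left out ...]
ay([217.9, 325.9]), array([14.5, 45.3]), np.float64(59.9)]
scene yellow 398.0 [array([505.5, 321.2]), array([44.5, 13.2]), np.float64(74.6)]
scene yellow 1124.5 [array([451.6, 283.9]), array([34.5, 53.8]), np.float64(73.7)]
scene yellow 419.5 [array([200., 222.]), array([24., 30.]), np.float64(90.0)]
scene yellow 1335.5 [array([604.8, 176.1]), array([68.4, 29.8]), np.float64(60.9)]
scene blue 185.5 [array([337.4, 346.7]), array([ 7.4, 36.9]), np.float64(51.0)]
scene blue 236.0 [array([492.4, 322.1]), array([40.3,  8.5]), np.float64(69.1)]
scene blue 1741.0 [array([323., 334.]), array([52., 64.]), np.float64(0.0)]
scene blue 914.0 [array([52. , 12.3]), array([ 14.4, 105.4]), np.float64(85.3)]
```

View pics/t_tester.png

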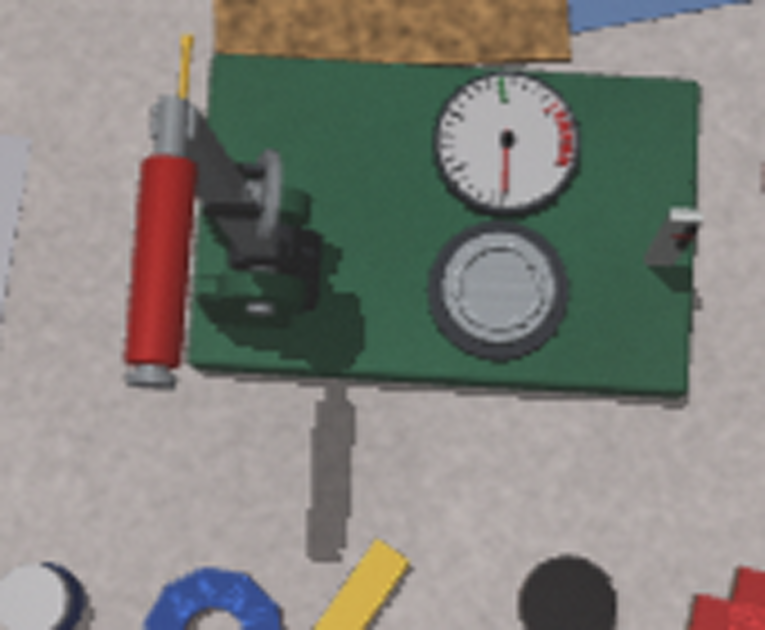

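View pics/t_spr.png

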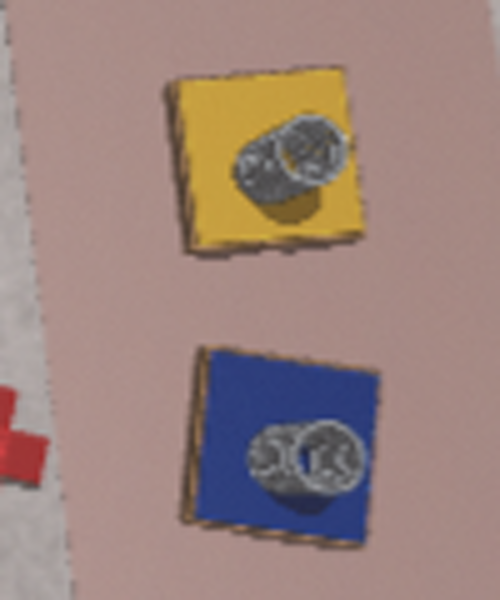

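View pics/s_spr.png

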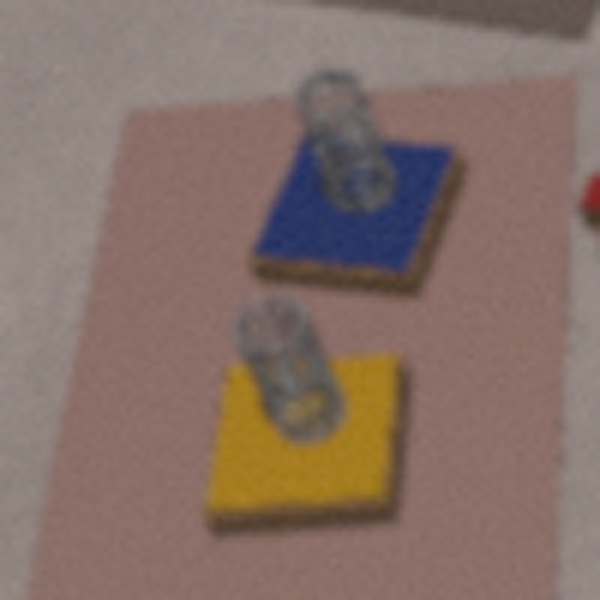

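View pics/s_tester.png

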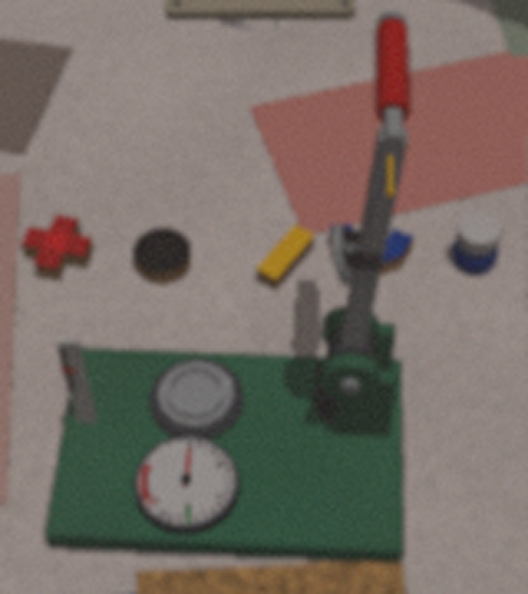

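```bash
python3 - <<'E'
from h import *
np.set_printoptions(precision=4,suppress=True)
T=load("pics/top0.pkl");S=load("pics/scene0.pkl")
def cp(pts,x0,y0,k): return (np.array(pts,float)+.5)/k-.5+[x0,y0]
t=lambda p:cp(p,230,120,4.5)
s=lambda p:cp(p,240,110,3.3)
pl=onplane(T,t([[499,289]]),.042)[0];dl=onplane(T,t([[507,141]]),.041)[0]
print("plate",pl,"dial",dl,np.linalg.norm((dl-pl)[:2]),"yaw",np.degrees(np.arctan2(*(dl-pl)[[1,0]])))
pl2=onplane(S,s([[196,396]]),.042)[0];dl2=onplane(S,s([[187,481]]),.041)[0];print("scene",pl2,dl2)
C=onplane(T,t([[212,55],[698,83],[687,392],[191,367]]),.028);print(C)
for a,b in((0,1),(1,2),(2,3),(3,0)):
    d=(C[b]-C[a]);print(np.linalg.norm(d),np.degrees(np.arctan2(d[1],d[0])))
C=onplane(S,s([[72,349],[402,362],[402,552],[48,541]]),.028);print(C)
for a,b in((0,1),(1,2),(2,3),(3,0)):
    d=(C[b]-C[a]);print(np.linalg.norm(d),np.degrees(np.arctan2(d[1],d[0])))
g=onplane(T,t([[170,157],[152,365]]),.328);print("handle",g,np.linalg.norm(g[1]-g[0]))
for n,a,b,in(("yel",[314,150],[270,324]),("blue",[331,457],[333,98])):
    pa=cp([a],400,170,5);pb=cp([b],150,150,6)
    print(n,onplane(T,pa,.092),onplane(S,pb,.092),tri(T,pa,S,pb))
print("blk",onplane(T,[[453.7,200.9]],.022),"trays g,r",onplane(T,[[181.1,244],[194.3,179.6]],[.018]))
print("trays scene g,r",onplane(S,[[432,191.5],[434.9,237.5]],.018))
E
```

```text
plate [ 0.6062 -0.0458  0.042 ] dial [ 0.6875 -0.0495  0.041 ] 0.08138169036818652 yaw -2.6304748544429892
scene [ 0.6151 -0.043   0.042 ] [ 0.6908 -0.0468  0.041 ]
[[ 0.7378  0.1123  0.028 ]
 [ 0.7251 -0.1542  0.028 ]
 [ 0.5544 -0.1468  0.028 ]
 [ 0.5643  0.1182  0.028 ]]
0.2667943980647854 -92.72302767204559
0.17088692371814085 177.53277883588407
0.265219312806274 87.85936443141868
0.17359696855286347 -1.9468118151342444
[[ 0.5595 -0.149   0.028 ]
 [ 0.5731  0.1229  0.028 ]
 [ 0.743   0.1128  0.028 ]
 [ 0.7346 -0.1492  0.028 ]]
0.2722101199832836 87.15084578405016
0.17022082777758826 -3.4103720291206523
0.2620577389223358 -91.84251183204697
0.1750243407969232 179.94285650805543
handle [[0.6001 0.0913 0.328 ]
 [0.5193 0.0953 0.328 ]] 0.08091758875859666
yel [[ 0.5639 -0.3181  0.092 ]] [[ 0.5672 -0.315   0.092 ]] (array([ 0.5643, -0.318 ,  0.0884]), [np.float64(0.0012504215427230256), np.float64(0.0012504215427231234)])
blue [[ 0.4274 -0.3204  0.092 ]] [[ 0.4335 -0.3138  0.092 ]] (array([ 0.4271, -0.3196,  0.0857]), [np.float64(0.0027387044786814684), np.float64(0.002738704478681455)])
blk [[ 0.5718 -0.3198  0.022 ]] trays g,r [[0.4591 0.3341 0.018 ]
 [0.6168 0.3121 0.018 ]]
trays scene g,r [[0.4687 0.3346 0.018 ]
 [0.6251 0.3147 0.018 ]]
```

```bash
python3 - <<'E'
from h import *
from cell import arm,cams
np.set_printoptions(precision=4,suppress=True)
T=load("pics/top0.pkl");S=load("pics/scene0.pkl")
print("cams",-T["R"].T@T["t"],-S["R"].T@S["t"])
def cp(pts,x0,y0,k): return (np.array(pts,float)+.5)/k-.5+[x0,y0]
print("handle tri",tri(T,cp([[170,157]],230,120,4.5),S,cp([[393,116]],240,110,3.3)),tri(T,cp([[152,365]],230,120,4.5),S,cp([[392,20]],240,110,3.3)))
print("scene base plate",onplane(S,[[290,113],[349,113],[346,82],[293,82]],.01))
for p in([.42,.08,.45],[.5,.1,.5],[.5648,-.3175,.13],[.607,-.046,.063],[.56,.09,.31],[.549,-.15,.09],[.46,.334,.03],[.618,.313,.03]):
    for y in(-2.6,177.4): print(p,y,arm.ik(p,[0,90,y]))
E
```

```text
cams [ 0.4101 -0.0092  1.0428] [1.1457 0.0254 0.8517]
handle tri (array([0.5999, 0.0921, 0.329 ]), [np.float64(0.0009600615490658451), np.float64(0.0009600615490659285)]) (array([0.5181, 0.0954, 0.336 ]), [np.float64(0.00130456392694632), np.float64(0.001304563926946307)])
scene base plate [[ 0.104  -0.0982  0.01  ]
 [ 0.106   0.1096  0.01  ]
 [-0.0795  0.106   0.01  ]
 [-0.082  -0.0976  0.01  ]]
[0.42, 0.08, 0.45] -2.6 [-31.1766   5.0864  18.6557  94.865   -1.6486  80.3185  75.088 ]
[0.42, 0.08, 0.45] 177.4 [-58.4751   6.6848  50.648   95.3795  -5.2378  80.4098 -99.7439]
[0.5, 0.1, 0.5] -2.6 [-27.8667  13.4907  18.4593  77.4471  -4.2361  89.7335  77.5362]
[0.5, 0.1, 0.5] 177.4 [-50.6597  18.0306  53.908   77.9996 -14.4873  91.1092 -91.0218]
[0.5648, -0.3175, 0.13] -2.6 [ 24.9879  40.3254   3.1766  91.3556  -2.7488  48.3952 116.6367]
[0.5648, -0.3175, 0.13] 177.4 [  2.8789  47.6155  44.0223  92.0645 -38.1048  56.2844 -33.1138]
[0.607, -0.046, 0.063] -2.6 [  4.5107  42.6296  -4.5587 100.3722   5.1081  37.1983  84.4806]
[0.607, -0.046, 0.063] 177.4 [-20.7111  48.8303  38.4882 101.1474 -41.3698  45.1408 -53.8345]
[0.56, 0.09, 0.31] -2.6 [-16.9463  23.2807   7.4048  91.8965  -3.2211  65.0312  78.6224]
[0.56, 0.09, 0.31] 177.4 [-42.1433  29.5349  48.6589  92.5942 -23.4204  68.6132 -81.086 ]
[0.549, -0.15, 0.09] -2.6 [ 14.4919  37.8347  -3.1484 105.9398   3.2612  36.3118  96.7756]
[0.549, -0.15, 0.09] 177.4 [-11.083   43.828   38.608  106.6905 -38.8951  43.4866 -43.3964]
[0.46, 0.334, 0.03] -2.6 [-36.8768  43.2069  -3.0178 107.7817   4.2478  29.118   44.61  ]
[0.46, 0.334, 0.03] 177.4 [-58.9919  48.0548  32.9011 108.434  -42.7769  36.5047 -91.567 ]
[0.618, 0.313, 0.03] -2.6 [-26.9848  50.7565  -3.9859  86.4568   4.5321  42.9442  54.5704]
[0.618, 0.313, 0.03] 177.4 [-48.6826  56.6683  37.614   87.2084 -41.2699  50.6327 -89.2337]
```

```bash
python3 - <<'E'
from h import *
from cell import arm,cams
np.set_printoptions(precision=4,suppress=True)
O=[0,90,-2.6]
arm.goto([.42,.08,.45],O); print(arm.sense()["t"])
arm.goto([.5645,-.3175,.135],O); s=arm.sense();print(s["t"],s["eef_pos"])
for n in("scene","top"):
    c=cams.capture(n);pickle.dump(c,open(f"pics/{n}1.pkl","wb"))
    p=proj(c,[s["eef_pos"]])[0];print(n,p)
    x,y=p.astype(int);cv2.circle(c["image"],(x,y),1,(255,0,255),-1)
    crop(c,x-60,y-60,x+60,y+60,5,f"pics/{n}1.png")
E
```

```text
2.2333
4.1417 [ 0.5657 -0.3162  0.1357]
scene [189.4159 192.5862]
top [468.0084 195.6168]
```

View pics/scene1.png

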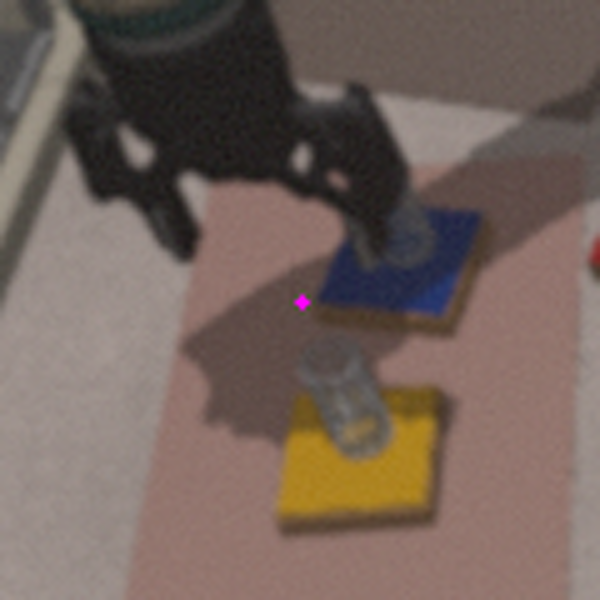

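View pics/top1.png

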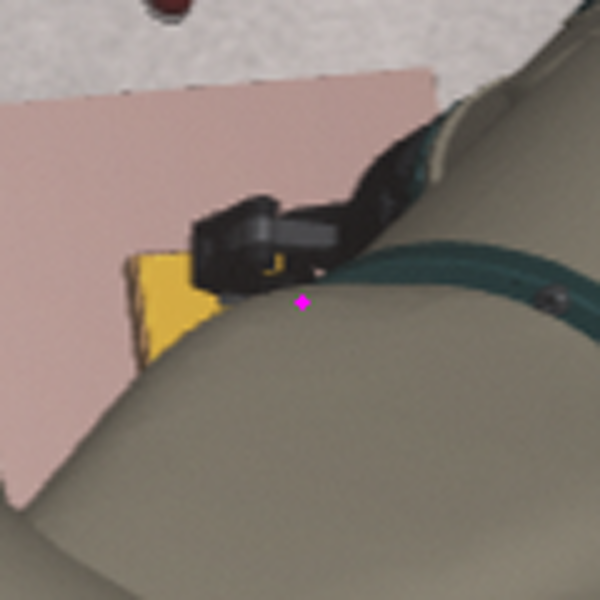

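```bash
python3 - <<'E'
from h import *
from cell import arm
S=load("pics/scene1.pkl");e=np.array([.5657,-.3162,.1357])
for dz in(0,.013):
  for dy in (-.05,0,.05): print(dz,dy,(proj(S,[e+[0.0,dy,dz]])[0]-[129,132])*5)
print(arm.sense()["eef_pos"])
# move test: x+10mm
print((proj(S,[e+[0.01,0,.013]])[0]-[129,132])*5)
E
```

```text
0 -0.05 [205.46790177 303.33044741]
0 0 [302.11281002 302.95457116]
0 0.05 [399.68526438 302.59376351]
0.013 -0.05 [196.94829916 286.98083156]
0.013 0 [294.59943035 286.5388715 ]
0.013 0.05 [393.20801806 286.11870336]
[ 0.56559495 -0.31635384  0.1358238 ]
[290.09028046 302.16553922]
```

```bash
python3 - <<'E'
from h import *
from cell import arm,cams
arm.close_gripper(30); s=arm.sense();print(s["t"],s["eef_pos"],s["tcp_rot"],s["finger_gap"])
c=cams.capture("scene");pickle.dump(c,open(f"pics/scene2.pkl","wb"))
p=proj(c,[s["eef_pos"]])[0];print(p)
cv2.circle(c["image"],tuple(int(round(v)) for v in p),0,(255,0,255),-1)
x,y=p.astype(int);crop(c,x-40,y-40,x+40,y+40,7,f"pics/scene2.png")
E
```

```text
5.0083 [ 0.56450324 -0.31753226  0.13498573] [-110.43676858   89.99922046 -113.0375113 ] 0.00021226001503635644
[189.09200035 192.40150092]
```

View pics/scene2.png

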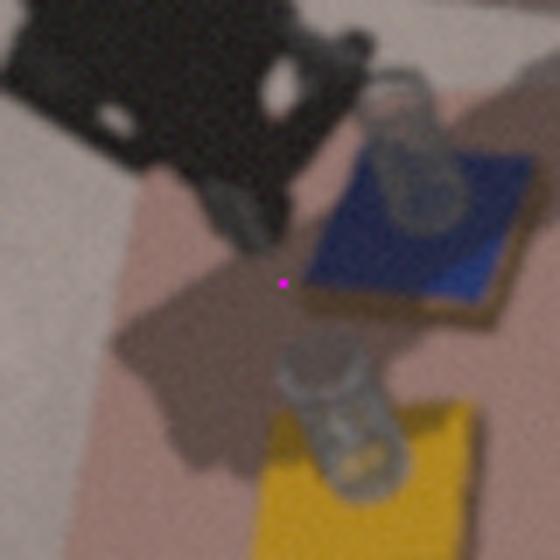

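```bash
python3 - <<'E'
from h import *
from cell import arm,cams
arm.gripper_open()
print(arm.line_to([.5645,-.318,.046],[0,90,-2.6],rate=.1,stop_force=5)); s=arm.sense();print(s["t"],s["eef_pos"],s["wrist_force"],s["finger_gap"])
for n in("scene","top"):
    c=cams.capture(n);pickle.dump(c,open(f"pics/{n}3.pkl","wb"))
    p=proj(c,[s["eef_pos"]])[0];print(p)
    cv2.circle(c["image"],tuple(int(round(v)) for v in p),0,(255,0,255),-1)
    x,y=p.astype(int);crop(c,x-40,y-40,x+40,y+40,7,f"pics/{n}3.png")
E
```

```text
False
6.8833 [ 0.56498457 -0.31845056  0.04666889] [ 0.33458015 -1.37484016  0.01999795] 0.08545191285463043
[198.17074659 213.0702366 ]
[456.36085273 202.14889544]
```

View pics/scene3.png

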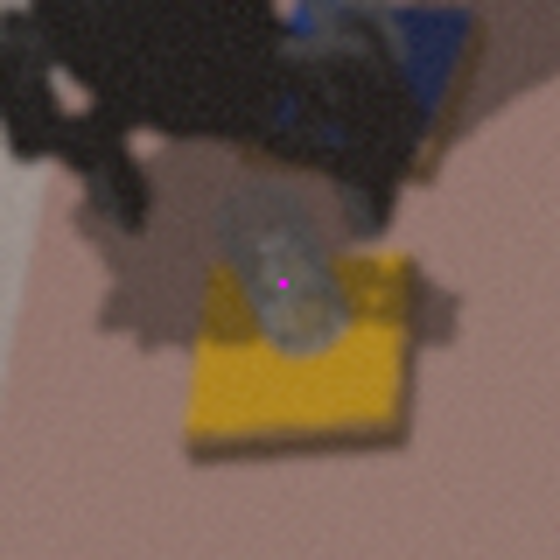

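View pics/top3.png

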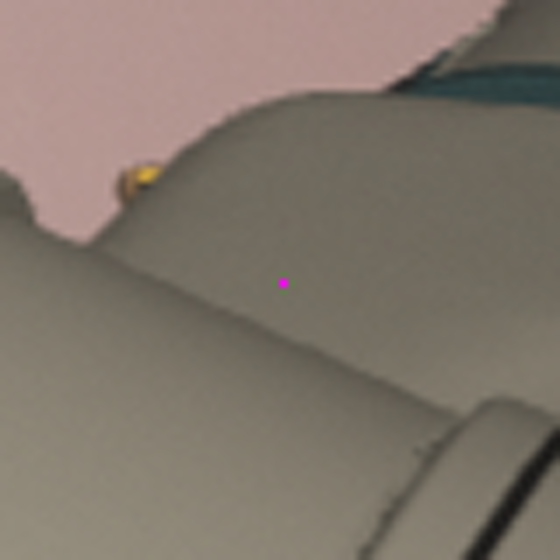

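```bash
python3 - <<'E'
from h import *
from cell import arm,cams
arm.close_gripper(20); s=arm.sense();print(s["t"],s["eef_pos"],s["wrist_force"],s["finger_gap"])
for n in("scene",):
    c=cams.capture(n);pickle.dump(c,open(f"pics/{n}4.pkl","wb"))
    p=proj(c,[s["eef_pos"]])[0];print(p)
    x,y=p.astype(int);crop(c,x-30,y-40,x+30,y+20,10,f"pics/{n}4.png")
E
```

```text
7.5167 [ 0.56456056 -0.31797312  0.04606081] [-0.52193295 -0.72565831 -0.31654927] 0.03195856113701415
[198.43646769 213.07454858]
```

View pics/scene4.png

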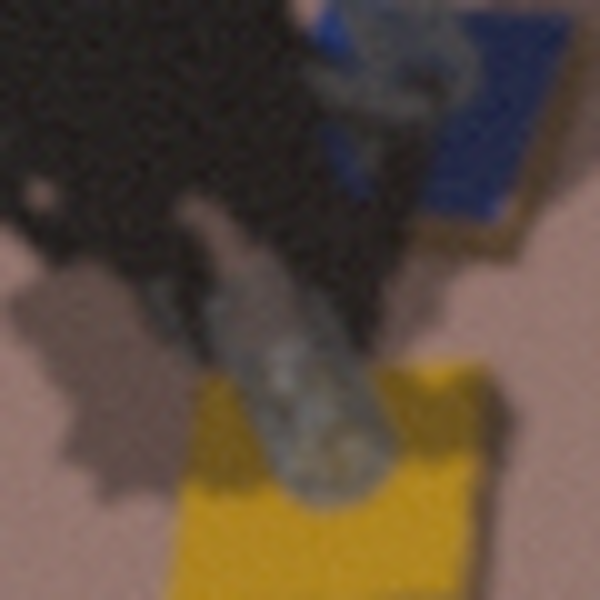

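```bash
python3 - <<'E'
from h import *
from cell import arm,cams
arm.gripper_open()
print(arm.line_to([.5645,-.318,.034],[0,90,-2.6],rate=.1,stop_force=5))
arm.close_gripper(30); s=arm.sense();print(s["t"],s["eef_pos"],s["wrist_force"],s["finger_gap"])
for n in("scene",):
    c=cams.capture(n);pickle.dump(c,open(f"pics/{n}5.pkl","wb"))
    p=proj(c,[s["eef_pos"]])[0];print(p)
    x,y=p.astype(int);crop(c,x-30,y-40,x+30,y+20,10,f"pics/{n}5.png")
E
```

```text
False
8.9333 [ 0.5646048  -0.31810573  0.03418843] [ 0.509491   -0.60897216  0.02187351] 0.03180826272065778
[199.56186409 215.62969364]
```

View pics/scene5.png

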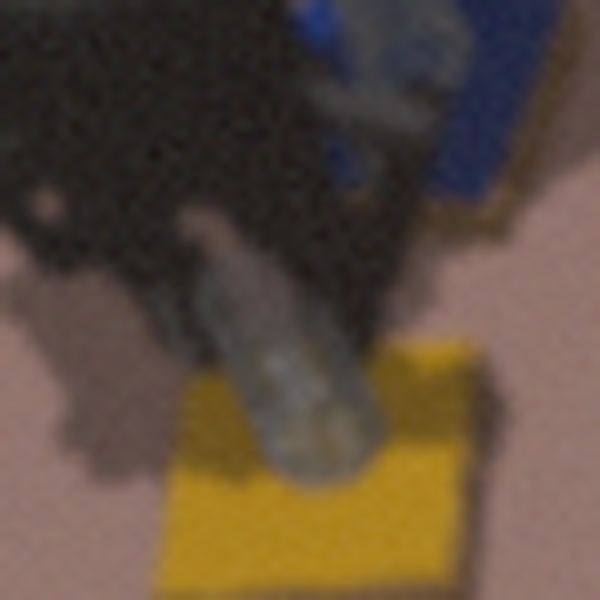

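```bash
python3 - <<'E'
from h import *
from cell import arm,cams
O=[0,90,-2.6]
arm.line_to([.5645,-.318,.2],O,rate=.2)
arm.line_to([.6071,-.0458,.2],O,rate=.25)
arm.line_to([.6071,-.0458,.075],O,rate=.15)
s=arm.sense();print(s["t"],s["eef_pos"],s["wrist_force"],s["finger_gap"])
for n in("scene","top"):
    c=cams.capture(n);pickle.dump(c,open(f"pics/{n}6.pkl","wb"))
    p=proj(c,[s["eef_pos"]])[0];print(p)
    x,y=p.astype(int);crop(c,x-40,y-40,x+40,y+40,8,f"pics/{n}6.png")
E
```

```text
12.2 [ 0.60784674 -0.04631591  0.07584129] [ 0.21931652 -0.30345149 -0.23969877] 0.03159055010936211
[297.11144596 219.94302627]
[341.30596758 180.34060793]
```

View pics/scene6.png

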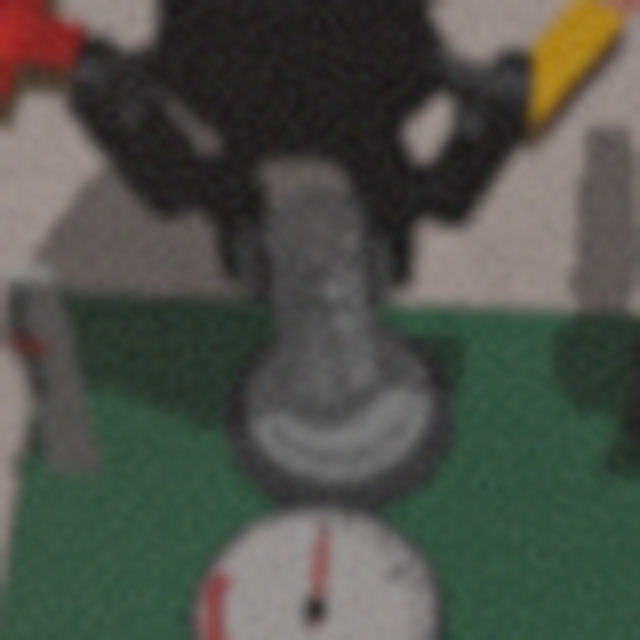

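View pics/top6.png

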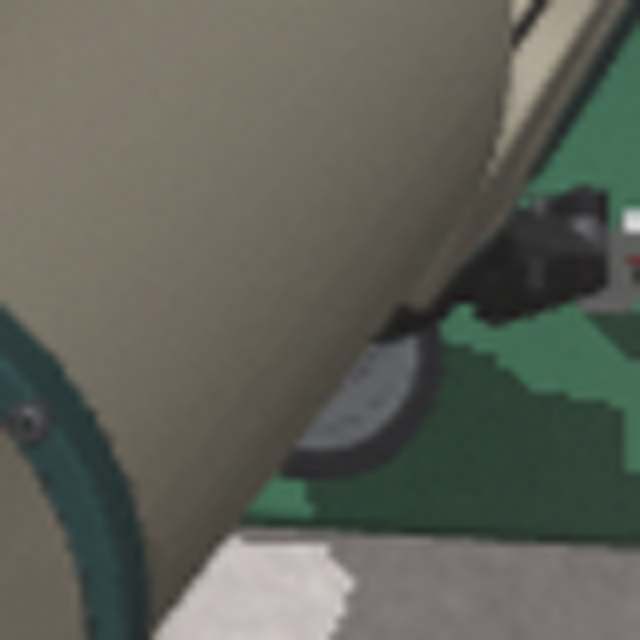

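```bash
python3 - <<'E'
from h import *
S=load("pics/scene6.pkl")
def cp(pts,x0,y0,k): return (np.array(pts,float)+.5)/k-.5+[x0,y0]
P=lambda p,z:onplane(S,cp([p],257,179,8),z)[0].round(4)
print("front of spring",P([327,418],.0636),"minus .0165")
print("rim front outer/in",P([340,480],.045),"plate front outer top",P([343,508],.03),"plate L/R",P([232,415],.035),P([455,415],.035))
print("dial L/R/top",P([194,605],.041),P([440,605],.041))
for X in([.6066+.0165,-.0458,.0636],[.6066+.024,-.046,.045],[.6066+.03,-.046,.04]): print((proj(S,[X])[0]-[257,179]+.5)*8-.5)
E
```

```text
front of spring [ 0.6328 -0.0451  0.0636] minus .0165
rim front outer/in [ 0.6442 -0.0416  0.045 ] plate front outer top [ 0.6455 -0.0415  0.03  ] plate L/R [ 0.613 -0.079  0.035] [ 0.613  -0.0058  0.035 ]
dial L/R/top [ 0.6874 -0.0857  0.041 ] [ 0.6873 -0.009   0.041 ]
[326.27034491 392.43857452]
[328.17742831 443.93963016]
[328.31834682 468.0943657 ]
```

```bash
python3 - <<'E'
from h import *
from cell import arm,cams
O=[0,90,-2.6]
arm.line_to([.6071,-.0447,.065],O,rate=.1)
r=arm.line_to([.6071,-.0447,.050],O,rate=.03,stop_force=2.5)
s=arm.sense();print(r,s["t"],s["eef_pos"],s["wrist_force"],s["finger_gap"])
c=cams.capture("scene");pickle.dump(c,open("pics/scene7.pkl","wb"));crop(c,257,179,337,259,8,"pics/scene7.png")
E
```

```text
True 13.1083 [ 0.60716884 -0.04459788  0.04932419] [-0.0729472   0.26401005  2.79747111] 0.03156886974114662
```

View pics/scene7.png

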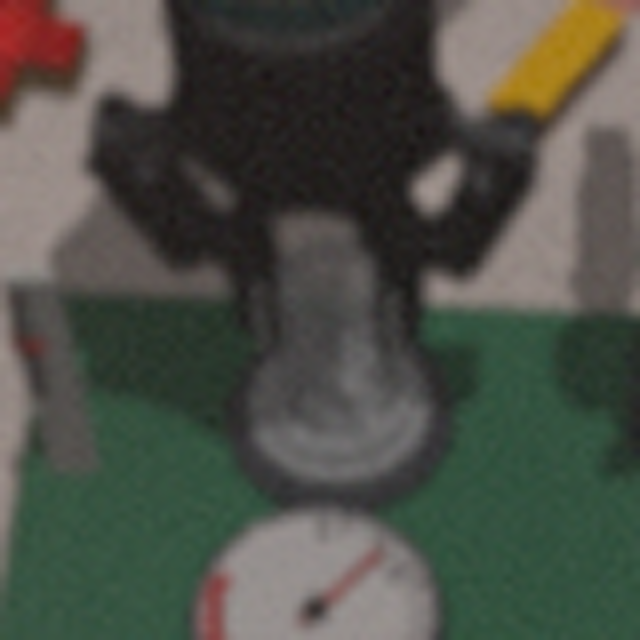

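```bash
python3 - <<'E'
from h import *
from cell import arm,cams
O=[0,90,-2.6]
arm.line_to([.6071,-.0447,.0515],O,rate=.05)
arm.gripper_open()
arm.line_to([.6071,-.0447,.16],O,rate=.2)
arm.goto([.48,-.0,.42],O)
s=arm.sense();print(s["t"],s["eef_pos"])
for n in("scene","top"):
    c=cams.capture(n);pickle.dump(c,open(f"pics/{n}8.pkl","wb"))
crop(cams.capture("scene"),240,90,400,260,4.5,"pics/scene8.png")
cv2.imwrite("pics/top8.png",c["image"][:,:,::-1])
E
```

```text
15.7917 [0.47993231 0.00056068 0.41867294]
```

View pics/scene8.png

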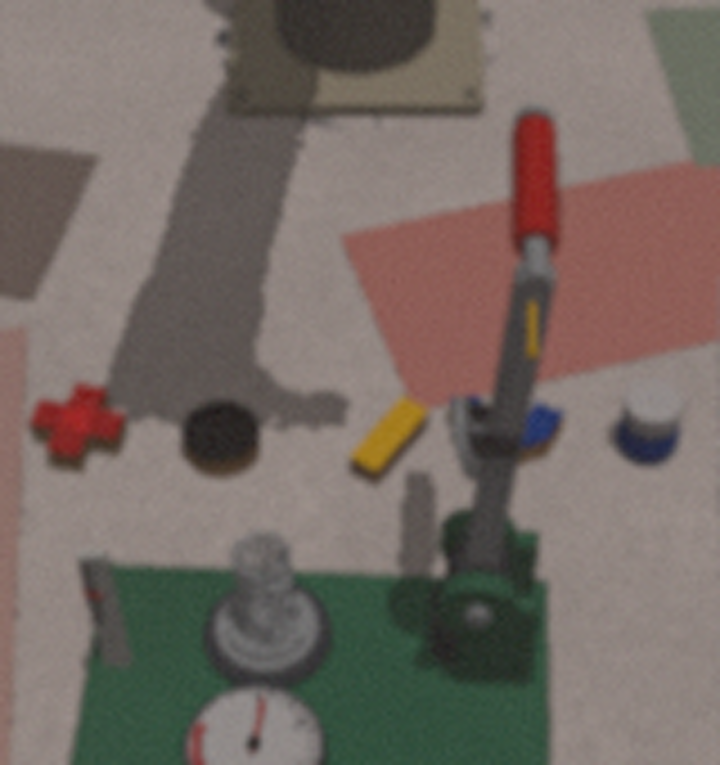

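View pics/top8.png

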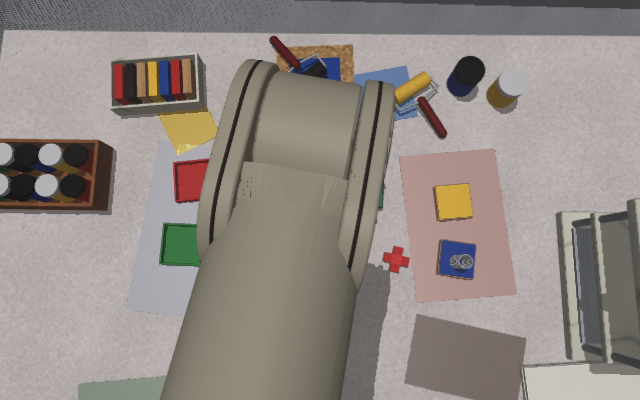

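```bash
python3 - <<'E'
from h import *
from cell import arm,cams
O=[0,90,-2.6]
arm.goto([.559,.0937,.42],O)
print(arm.line_to([.559,.0937,.304],O,rate=.12,stop_force=6))
s0=arm.sense();print(s0["t"],s0["eef_pos"],s0["wrist_force"])
arm.close_gripper(25)
s=arm.sense();print(s["t"],s["eef_pos"],s["wrist_force"],s["wrist_torque"],s["finger_gap"])
c=cams.capture("scene");pickle.dump(c,open("pics/scene9.pkl","wb"));crop(c,290,60,410,180,6,"pics/scene9.png")
E
```

```text
False
17.6167 [0.55954203 0.09354809 0.30484592] [0.46068558 0.06431495 0.0464468 ]
18.2417 [0.5590902  0.09373584 0.30426689] [-0.17374722 -0.09846335  2.24436454] [ 0.03367426  0.12001783 -0.0524774 ] 0.019834481215124964
```

View pics/scene9.png

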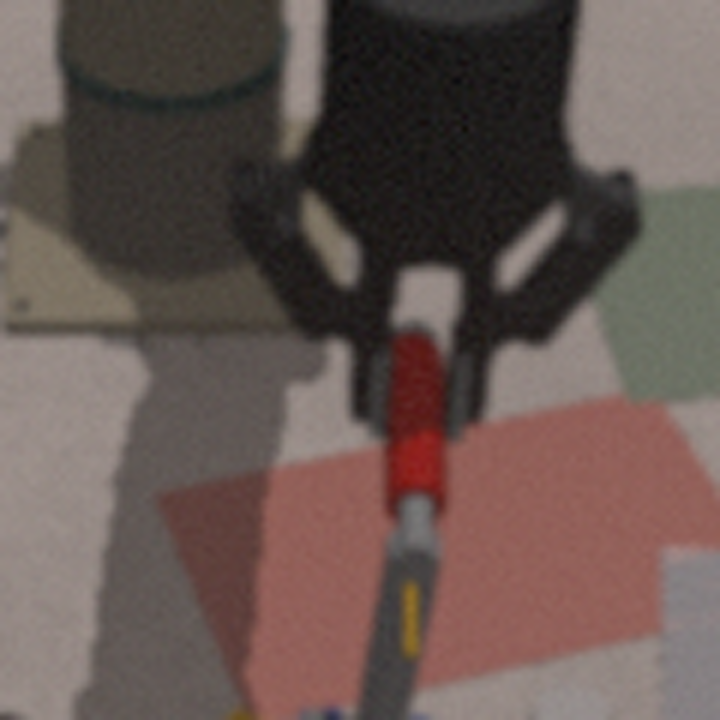

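```bash
cat > arc.py <<'E'
from h import *
from cell import arm,cams
O=[0,90,-2.6]
SEAT=np.array([.6066,-.0455]);th=np.radians(-2.6);phi0=1.647
Rm=np.array([[np.cos(th),-np.sin(th)],[np.sin(th),np.cos(th)]])
def raw(phi):
    xy=SEAT+Rm@np.array([-.054,.120-.230*np.cos(phi)]);return np.r_[xy,.1017+.230*np.sin(phi)-.027]
OFF=np.array([.559,.0937,.304])-raw(phi0)
def pos(phi): return raw(phi)+OFF
E
python3 - <<'E'
from arc import *
print(OFF)
for p in np.arange(1.5,.36,-.15):
    r=arm.line_to(pos(p),O,rate=.15,stop_force=25);s=arm.sense()
    print(round(p,2),r,round(s["t"],2),s["eef_pos"].round(4),s["wrist_force"].round(1),round(s["finger_gap"],4))
    if r: break
for n in("scene","top"):
    c=cams.capture(n);pickle.dump(c,open(f"pics/{n}10.pkl","wb"))
    crop(c,*((240,90,400,260) if n=="scene" else (230,110,400,260)),4.5,f"pics/{n}10.png")
E
```

```text
[ 1.06551411e-04 -6.17931225e-04 -3.25181213e-05]
1.5 False 18.67 [0.5574 0.059  0.3041] [-0.4 -1.3  2.1] 0.0193
1.35 False 19.05 [0.5559 0.0261 0.2991] [-1.3 -1.5  2.1] 0.0193
1.2 False 19.43 [ 0.5544 -0.0066  0.289 ] [-0.9 -2.   0.4] 0.0194
1.05 False 19.82 [ 0.553  -0.0375  0.2741] [-0.3 -1.2  0.1] 0.0191
0.9 False 20.2 [ 0.5517 -0.0658  0.2548] [-0.9 -1.9 -0.4] 0.0192
0.75 False 20.58 [ 0.5505 -0.0911  0.2315] [-1.  -0.3 -1.2] 0.0195
0.6 False 20.97 [ 0.5495 -0.1125  0.2046] [-1.   1.2 -1.6] 0.0192
0.45 False 21.35 [ 0.5488 -0.1297  0.1748] [-0.6  2.4 -2.7] 0.0188
```

View pics/scene10.png

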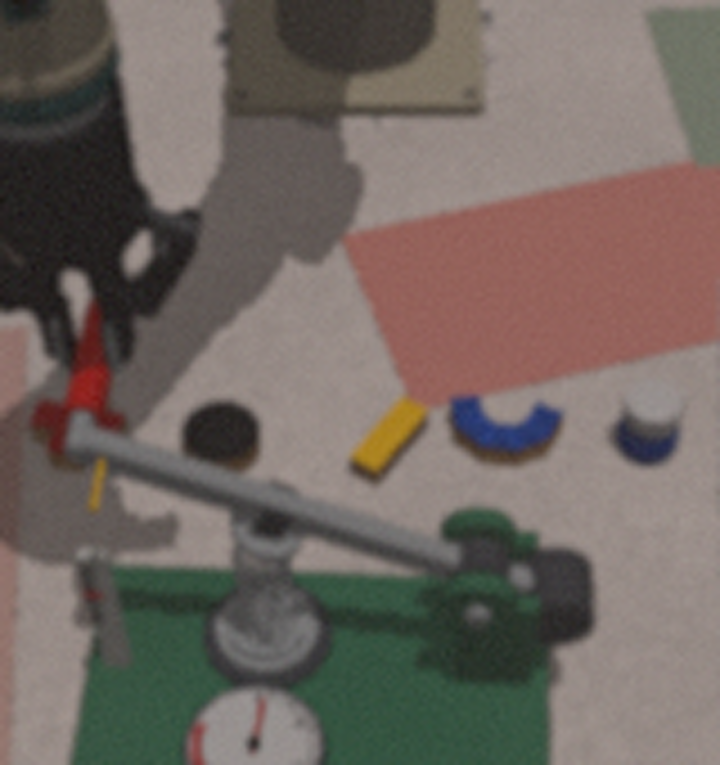

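View pics/top10.png

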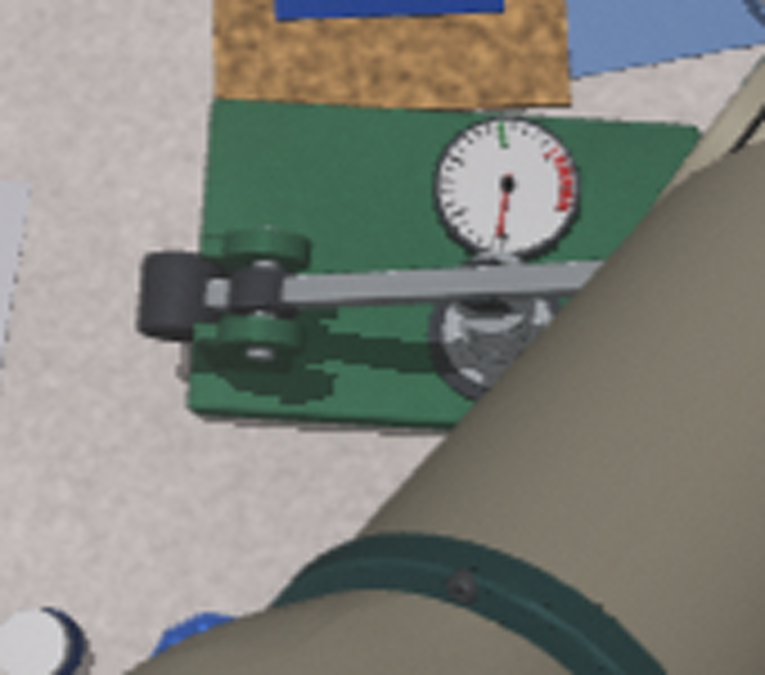

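```bash
cat >> arc.py <<'E'
def dial(c):
    im=c["image"].astype(int);H,W,_=im.shape
    yy,xx=np.mgrid[0:H,0:W]
    near=(np.hypot(xx-342.5,yy-150.7)<4)&(im.sum(2)<150)
    cx,cy=(xx[near].mean(),yy[near].mean()) if near.sum()>3 else (342.5,150.8)
    r=np.hypot(xx-cx,yy-cy);w=np.clip(im[...,0]-(im[...,1]+im[...,2])/2-25,0,None)*((r>2.5)&(r<9.5))
    n=(w>0).sum()
    if n<4: return None,n,(cx,cy)
    u,v=(xx*w).sum()/w.sum(),(yy*w).sum()/w.sum()
    P=onplane(c,[[cx,cy],[u,v]],.042);d=Rm.T@(P[1]-P[0])[:2]
    return np.arctan2(d[1],-d[0])%(2*np.pi),n,(round(cx,1),round(cy,1))
E
python3 - <<'E'
from arc import *
print(dial(load("pics/top0.pkl")),dial(load("pics/top10.pkl")))
for p in (.38,.32,.28,.25,.22,.19):
    arm.line_to(pos(p),O,rate=.06);c=cams.capture("top");a=dial(c);s=arm.sense()
    print(round(p,2),round(s["t"],2),a,"N",a[0] and round(a[0]/.2,2),s["wrist_force"].round(1),s["eef_pos"].round(4))
pickle.dump(c,open("pics/top11.pkl","wb"));crop(c,320,130,370,180,10,"pics/top11.png")
E
```

```text
(np.float64(0.05011107862172232), np.int64(9), (np.float64(342.5), np.float64(150.5))) (np.float64(0.14723273242932441), np.int64(11), (np.float64(342.5), np.float64(150.5)))
0.38 21.92 (np.float64(0.14715070093789312), np.int64(11), (np.float64(342.5), np.float64(150.5))) N 0.74 [-1.1  3.9 -2.8] [ 0.5485 -0.1364  0.1597]
0.32 22.35 (np.float64(0.14687958562762693), np.int64(11), (np.float64(342.5), np.float64(150.5))) N 0.73 [-1.1  4.9 -3.7] [ 0.5483 -0.141   0.147 ]
0.28 22.7 (np.float64(0.1470803225109779), np.int64(11), (np.float64(342.5), np.float64(150.5))) N 0.74 [-0.2  5.4 -3.7] [ 0.5481 -0.1437  0.1383]
0.25 23.02 (np.float64(0.25356874137999713), np.int64(11), (np.float64(342.5), np.float64(150.5))) N 1.27 [-1.3  5.1 -3.2] [ 0.5481 -0.1455  0.1318]
0.22 23.33 (np.float64(0.6478067791282678), np.int64(13), (np.float64(342.5), np.float64(150.5))) N 3.24 [-1.5  6.2 -1.3] [ 0.548  -0.1471  0.1252]
0.19 23.65 (np.float64(1.0483964697721055), np.int64(12), (np.float64(342.5), np.float64(150.5))) N 5.24 [-1.6  5.8 -0.8] [ 0.548  -0.1484  0.1186]
```

View pics/top11.png

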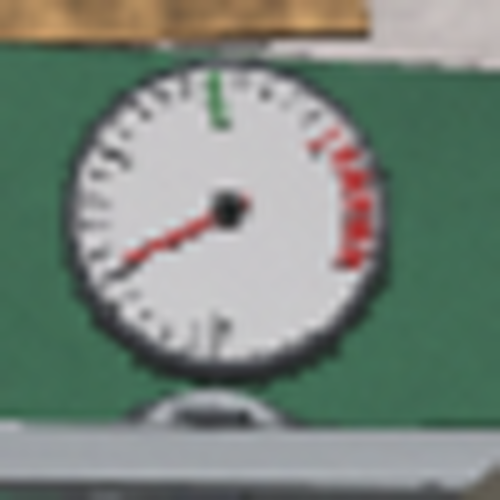

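```bash
python3 - <<'E'
from arc import *
c=load("pics/top11.pkl");im=c["image"].astype(int);yy,xx=np.mgrid[0:400,0:640]
w=np.clip(im[...,1]-(im[...,0]+im[...,2])/2-20,0,None)*(np.hypot(xx-342.5,yy-150.5)<13.5)
P=onplane(c,[[342.5,150.5],[(xx*w).sum()/w.sum(),(yy*w).sum()/w.sum()]],.042);d=Rm.T@(P[1]-P[0])[:2];print("green",(w>0).sum(),np.arctan2(d[1],-d[0]))
p=.19
for k in range(8):
    a=dial(cams.capture("top"))[0];N=a/.2
    print(round(p,4),round(arm.sense()["t"],2),round(N,2))
    if abs(N-15)<.35: break
    p-=np.clip((15-N)/66*(.9),-.03,.045)
    arm.line_to(pos(p),O,rate=.04);arm.dwell(.1)
open("p.txt","w").write(str(p))
for n in("top","scene"):
    c=cams.capture(n);pickle.dump(c,open(f"pics/{n}12.pkl","wb"))
crop(load("pics/top12.pkl"),320,130,370,180,10,"pics/top12.png");crop(c,240,140,400,260,5,"pics/scene12.png")
print(arm.sense()["t"],arm.sense()["wrist_force"],arm.sense()["finger_gap"])
E
```

```text
green 5 2.961152672590638
0.19 23.7 5.21
0.145 24.26 8.47
0.1 24.82 11.29
0.055 25.38 14.51
0.0483 25.77 14.98
25.875 [-3.47588512  5.94006104  5.51534213] 0.019116260322041723
```

View pics/top12.png

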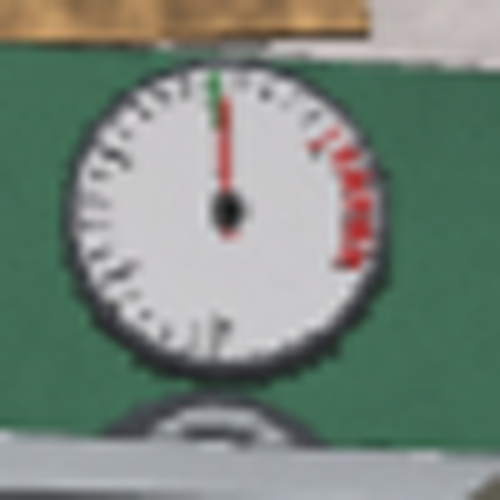

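View pics/scene12.png

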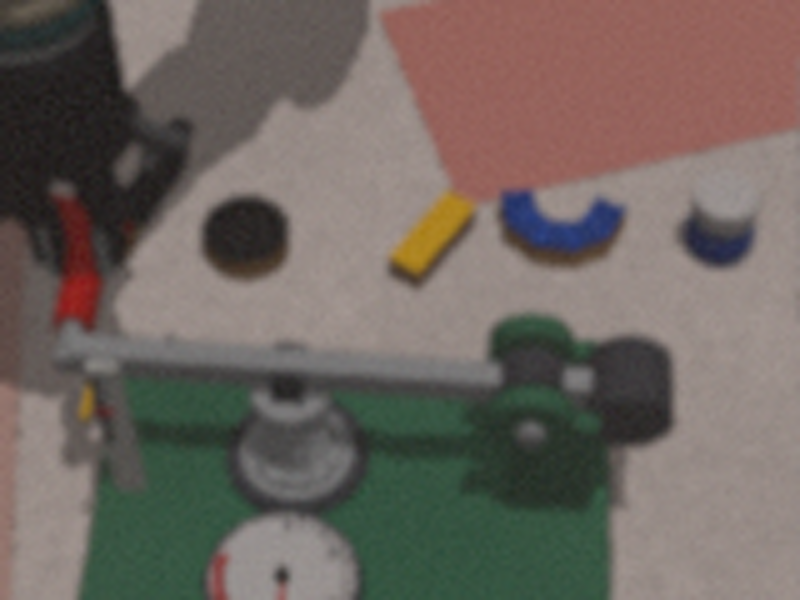

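```bash
python3 - <<'E'
from arc import *
def ang(c,w,cen):
    yy,xx=np.mgrid[0:400,0:640];P=onplane(c,[cen,[(xx*w).sum()/w.sum(),(yy*w).sum()/w.sum()]],.042);d=Rm.T@(P[1]-P[0])[:2];return np.arctan2(d[1],-d[0])
yy,xx=np.mgrid[0:400,0:640]
for f in("pics/top0.pkl","pics/top10.pkl","pics/top11.pkl","pics/top12.pkl"):
    c=load(f);im=c["image"].astype(int)
    # dial face centre from bright face blob
    hsv=cv2.cvtColor(c["image"],cv2.COLOR_RGB2HSV)
    m=((im.min(2)>140)&(np.hypot(xx-342.5,yy-150.5)<18)).astype(np.uint8)
    q=max(cv2.findContours(m,cv2.RETR_EXTERNAL,cv2.CHAIN_APPROX_NONE)[0],key=cv2.contourArea);e=cv2.fitEllipse(cv2.convexHull(q))
    for cen in((342.5,150.5),e[0]):
        r=np.hypot(xx-cen[0],yy-cen[1])
        g=np.clip(im[...,1]-np.maximum(im[...,0],im[...,2])-8,0,None)*((r<13.6)&(r>7))
        n=np.clip(im[...,0]-(im[...,1]+im[...,2])/2-25,0,None)*((r>3)&(r<10))
        print(f,np.round(cen,2),"green",(g>0).sum(),round(ang(c,g,cen),3),"needle",round(ang(c,n,cen),3))
S=load("pics/scene12.pkl")
E
```

```text
pics/top0.pkl [342.5 150.5] green 9 2.972 needle 0.041
pics/top0.pkl [342.02 150.84] green 8 3.016 needle -0.027
pics/top10.pkl [342.5 150.5] green 10 2.972 needle 0.139
pics/top10.pkl [342.05 151.43] green 9 3.016 needle 0.096
pics/top11.pkl [342.5 150.5] green 11 2.971 needle 1.043
pics/top11.pkl [342.13 150.92] green 10 3.005 needle 1.081
pics/top12.pkl [342.5 150.5] green 7 2.969 needle 3.013
pics/top12.pkl [342.13 150.92] green 6 2.997 needle 3.07
```

```bash
python3 - <<'E'
from arc import *
p=float(open("p.txt").read())+.0035
arm.line_to(pos(p),O,rate=.03)
for k in range(4):
    c=cams.capture("top");print(round(arm.sense()["t"],2),dial(c)[0]);
    S=cams.capture("scene")
    arm.dwell(.3)
c2=cams.capture("top");print(round(arm.sense()["t"],2),dial(c2)[0])
pickle.dump(S,open("pics/scene13.pkl","wb"));pickle.dump(c2,open("pics/top13.pkl","wb"))
crop(S,245,195,275,245,14,"pics/scene13.png")
crop(c2,320,130,370,180,10,"pics/top13.png")
# predicted pixels in scene for x'=22..30 scale outer edge
def tw(x,y,z): return np.r_[SEAT+Rm@np.array([x,y]),z]
for nm,X in(("mark",tw(.022,-.094,.1017)),("scale top",tw(.022,-.086,.164)),("scale bot",tw(.022,-.086,.028)),("ptr .05",tw(.022,.12-.216*np.cos(.05),.1017+.216*np.sin(.05))),("ptr -.07",tw(.022,.12-.216*np.cos(.07),.1017-.216*np.sin(.07)))):
    print(nm,((proj(S,[X])[0]-[245,195]+.5)*14-.5).round(0))
E
```

```text
26.18 2.9533418614378824
26.57 2.953411077684375
26.98 2.954432406989531
27.38 2.95442242132804
27.77 2.9531983402609265
mark [190. 349.]
scale top [184. 138.]
scale bot [290. 575.]
ptr .05 [172. 314.]
ptr -.07 [194. 397.]
```

View pics/scene13.png

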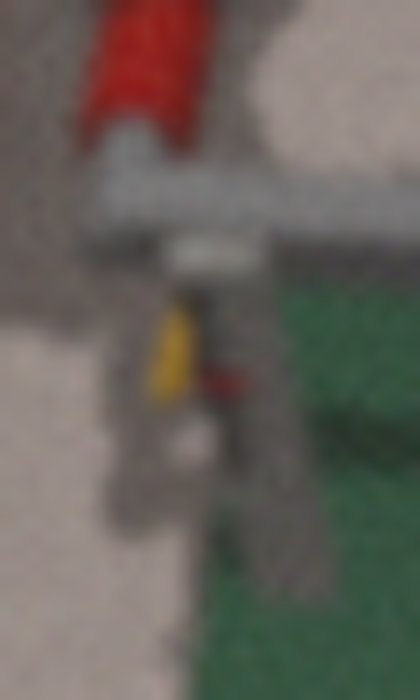

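View pics/top13.png

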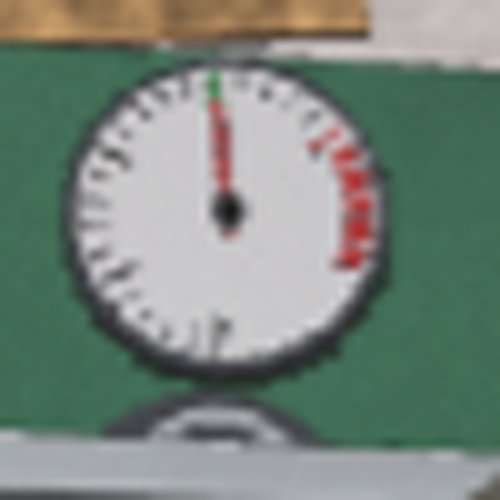

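```bash
python3 - <<'E'
from arc import *
T=load("pics/top0.pkl");S=load("pics/scene13.pkl")
def cp(pts,x0,y0,k): return (np.array(pts,float)+.5)/k-.5+[x0,y0]
X=onplane(T,cp([[188,36]],230,120,4.5),.1017+.216*np.sin(1.647))[0];print("tip tester frame",Rm.T@(X[:2]-SEAT))
xt=(Rm.T@(X[:2]-SEAT))[0]
def tw(x,y,z): return np.r_[SEAT+Rm@np.array([x,y]),z]
m=((proj(S,[tw(.022,-.092,.1017)])[0]-[245,195]+.5)*14-.5);off=np.array([225,384])-m
for f in(.08,.05,.02,0,-.03,-.07): print(f,((proj(S,[tw(xt,.12-.216*np.cos(f),.1017+.216*np.sin(f))])[0]-[245,195]+.5)*14-.5+off).round(0))
E
```

```text
tip tester frame [0.03942722 0.13481337]
0.08 [176. 409.]
0.05 [179. 430.]
0.02 [184. 451.]
0 [187. 465.]
-0.03 [193. 486.]
-0.07 [203. 513.]
```

```bash
python3 - <<'E'
from arc import *
p=float(open("p.txt").read())+.0035
for q in [.12,.2]+list(np.arange(.35,1.6,.15))+[1.65]:
    r=arm.line_to(pos(q),O,rate=.15,stop_force=30);s=arm.sense()
    if r: print("stop",q,s["wrist_force"]);break
print(s["t"],s["wrist_force"].round(1),s["eef_pos"].round(4),s["finger_gap"])
if not r:
    arm.gripper_open();arm.line_to([.5585,.0937,.42],O,rate=.2)
    arm.goto([.48,0,.42],O)
    print(arm.sense()["t"])
S=cams.capture("scene");crop(S,240,90,400,260,4.5,"pics/scene14.png");T=cams.capture("top")
pickle.dump(S,open("pics/scene14.pkl","wb"))
E
```

```text
32.0583 [-2.1  1.2  0.4] [0.5592 0.0942 0.3043] 0.019341243010784315
34.0083
```

View pics/scene14.png

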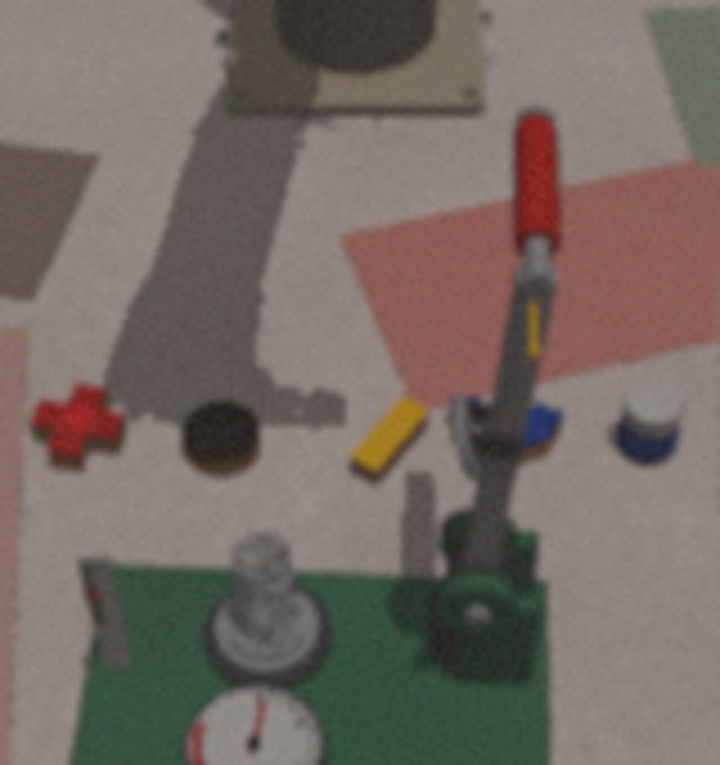

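```bash
python3 - <<'E'
from arc import *
arm.goto([.6071,-.0447,.16],O)
arm.line_to([.6071,-.0447,.0585],O,rate=.12,stop_force=6)
arm.close_gripper(30);s=arm.sense();print(s["t"],s["eef_pos"].round(4),s["wrist_force"].round(1),s["finger_gap"])
arm.line_to([.6071,-.0447,.17],O,rate=.15)
arm.goto([.48,0,.42],O)
arm.goto([.42,.1,.42],O)
Q=[0,90,-47]
arm.goto([.459,.334,.14],Q)
s=arm.sense();print(s["t"],s["eef_pos"].round(4),s["wrist_force"].round(1),s["finger_gap"])
arm.line_to([.459,.334,.06],Q,rate=.12)
S=cams.capture("scene");crop(S,380,140,480,260,5,"pics/scene15.png");T=cams.capture("top");crop(T,130,150,290,290,4,"pics/top15.png")
E
```

```text
36.7583 [ 0.6073 -0.0447  0.0586] [1.2 0.5 1.8] 0.0318899249038626
40.6667 [0.4603 0.3333 0.141 ] [-0.5 -1.  -0.2] 0.03150880592372579
```

View pics/scene15.png

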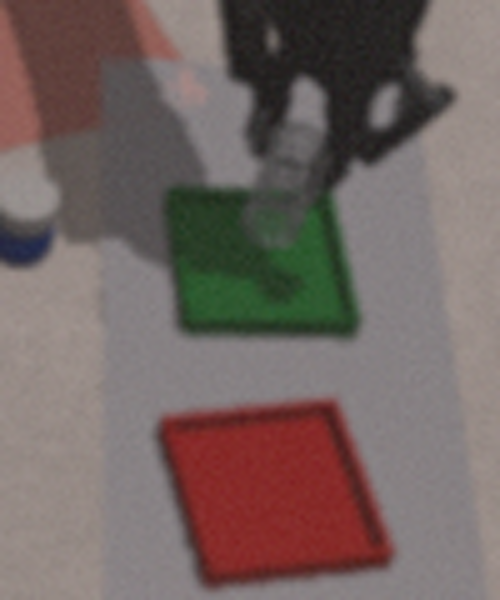

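View pics/top15.png

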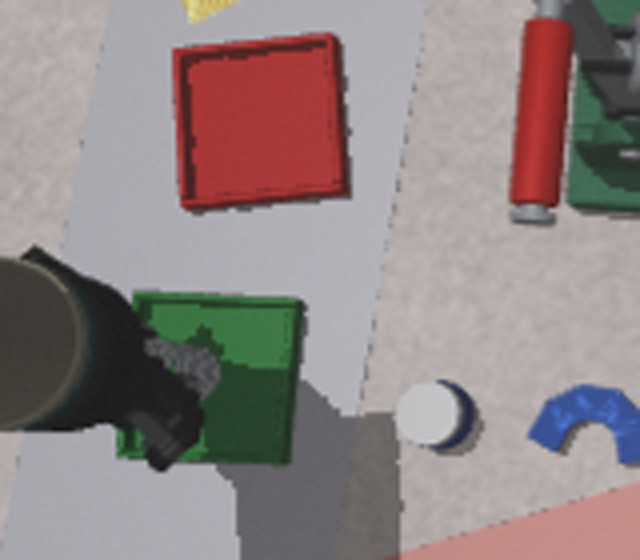

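```bash
python3 - <<'E'
from arc import *
Q=[0,90,-47]
r=arm.line_to([.459,.334,.030],Q,rate=.1)
r=arm.line_to([.459,.334,.019],Q,rate=.02,stop_force=2.5)
s=arm.sense();print(r,s["t"],s["eef_pos"].round(4),s["wrist_force"].round(1),s["finger_gap"])
S=cams.capture("scene");crop(S,380,140,480,260,5,"pics/scene16.png")
E
```

```text
True 42.5417 [0.4595 0.3343 0.02  ] [ 0.4 -1.   2.9] 0.03156811385539202
```

View pics/scene16.png

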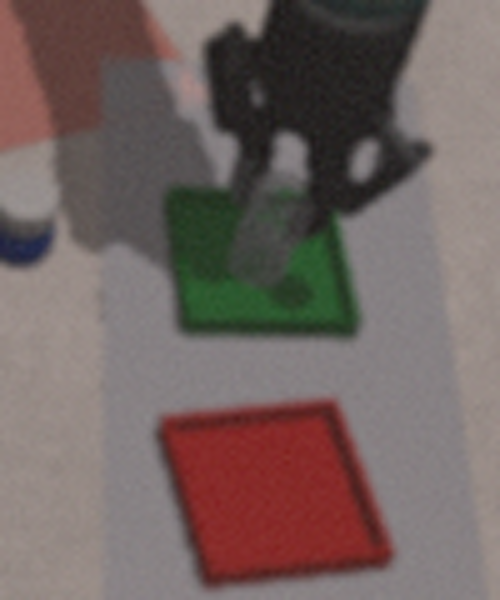

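```bash
python3 - <<'E'
from arc import *
Q=[0,90,-47]
arm.line_to([.459,.334,.0215],Q,rate=.03)
arm.gripper_open()
arm.line_to([.459,.334,.14],Q,rate=.12)
arm.goto([.3,.45,.3],Q)
s=arm.sense();print(s["t"],s["eef_pos"].round(4),s["wrist_force"].round(1),s["finger_gap"])
S=cams.capture("scene");T=cams.capture("top")
cv2.imwrite("pics/top17.png",T["image"][:,:,::-1]);crop(S,150,100,480,280,2.4,"pics/scene17.png");crop(T,130,150,250,280,4.5,"pics/top17c.png")
E
```

```text
45.5333 [0.3005 0.449  0.2992] [ 0.3  0.3 -0.6] 0.08524985737460213
```

View pics/top17.png

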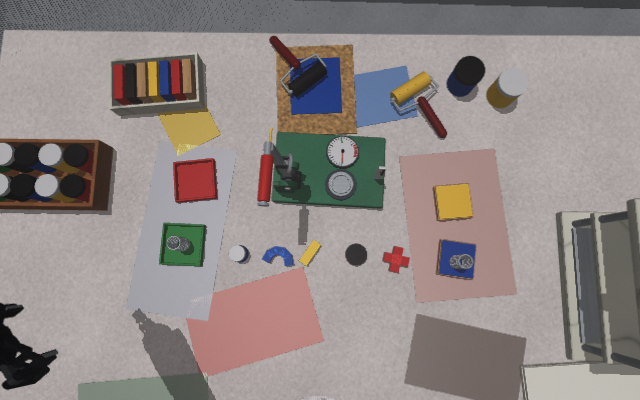

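View pics/scene17.png

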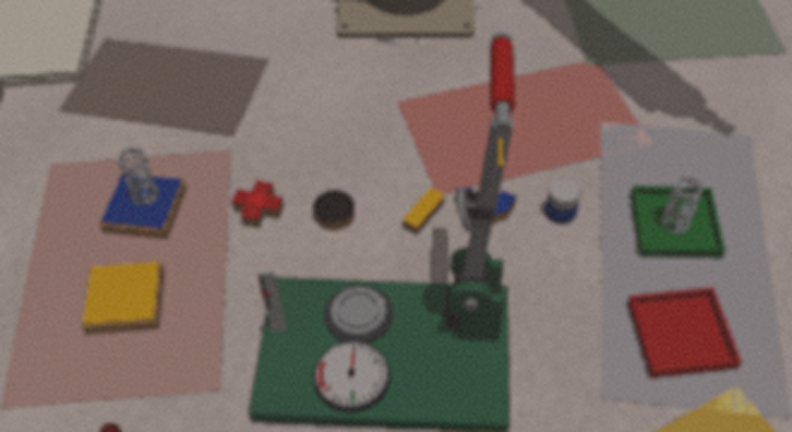

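View pics/top17c.png

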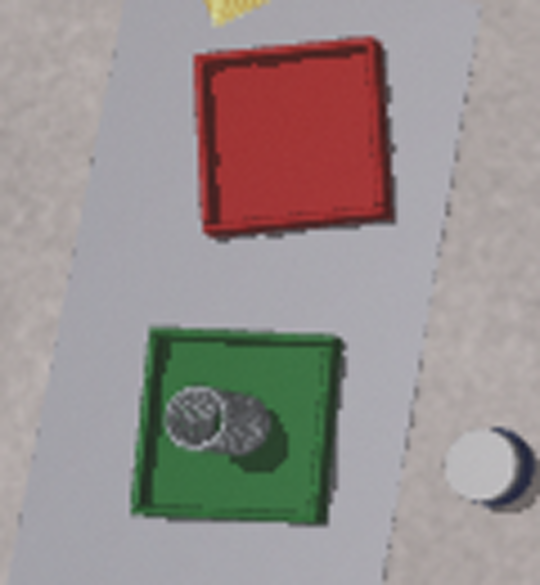

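The spring stands upright in the green tray: its top is at (173, 242) in the top view and its base at about (184, 243), a lean that fits the camera's perspective. The lever is up, the other spring is still on the blue block at (459, 262), and nothing else has moved.

```bash
python3 - <<'E'
from cell import arm
print(arm.hand_in())
E
```

```text
the job is handed in; nothing more can be done
None
```

The spring from the yellow block tested as sound, and it now stands upright in the green tray. I handed the job in at about 46 s of the 72 s allowed.

**Test:** The dial needle read 14.8–15.0 N and lay on the green line, where I held it for about 1.6 s. Just before that hold it stood for a moment about 0.25 N past the line. The highest reading was about 15.3 N, well short of the red zone at 20 N.

**Why it is sound:** At 15 N the lever was at about +0.05 rad, and the pointer tip was above the red mark. The spring had shortened by about 20 mm, close to the 19 mm expected of a sound one.

**Last checks:** The final pictures show the lever raised, the other spring still standing on the blue block, and the other things on the table where they were. The gripper was open and clear of everything.

**Checks that disagreed:**
- **Camera offset:** The scene camera placed things about 7–9 mm farther from the robot than the top camera did. It also showed the fingertips about 5 pixels off where I expected them. I positioned from the top camera and confirmed by contact height and finger gap.
- **Pointer reading:** In the scene picture the pointer tip looks slightly lower than the mark. This is because it sits nearer the camera than the scale does. After correcting for that, its height fits a lever angle of +0.05 rad or a little more.
- **First grip:** My first grip on the spring looked too high in the picture, so I opened the gripper and took hold 12 mm lower.

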